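# Rotate three bench items: pan, balance, railed shelf

### The job

The three things on the apparatus have been left in the wrong places. Set up the bench for the next lesson: the slotted iron weight belongs in the middle of the brass pan, the green beaker in the middle of the balance's round plate, and the brass hooked mass on the railed shelf, in the middle behind the rail; the cork mat is free for parking one of them meanwhile. Lift things clear over the shelf's rail, keep them upright, set them down gently without letting them fall, and leave the spring scale and the stopwatch where they lie.

Things in the scene. Friction and masses are not known exactly. Their poses are not given: they have to be found in the camera images.
- hooked_mass: Brass laboratory mass, loose, about 0.5 kg: upright cylinder 38 mm in diameter and 50 mm tall (edge bevelled above 46 mm), with a small wire hook on top reaching to 71 mm in all. Origin at the centre of its underside, z up. Starts in the brass pan.
- slotted_weight: Black cast-iron slotted weight, loose, about 0.5 kg: flat disc 54 mm in diameter, 32 mm tall, with a 9 mm slot from its centre to the rim along its +x axis. The slot does not hinder a grasp across the diameter. Origin at the centre of its underside, z up. Starts on the plate of the balance.
- beaker: Squat green glass beaker, loose, empty, about 0.12 kg: straight-sided, 60 mm outer diameter, 62 mm tall, wall 3 mm, open at the top. Origin at the centre of its underside, z up. Starts on the railed shelf.
- pan_stand: Retort stand (fixed) with a round brass pan. Origin on the bench below the pan's centre, z up. Pan floor flat, 112 mm across, 70 mm above the origin; rim 4 mm above the floor. A 12 mm steel post, 240 mm tall, stands 130 mm from the origin along +x (clamp 24 mm across at 50 to 85 mm height); base plate under the pan. Target of the slotted weight.
- railed_shelf: Dark wooden shelf (fixed), open above and at both ends (y). Origin on the bench below the middle of its flat board, z up; board top 60 mm above the origin, 140 (x) by 150 mm (y). A steel rail along the front, 64 mm from the middle on the -x side, stands 28 mm above the board; a back board at x = +60 to +70 mm stands 45 mm above it. Grip along its y. Target of the hooked mass, over the origin.
- balance: White electronic balance (fixed) with a round steel plate 110 mm in diameter, rimless, its top 45 mm above the bench. Origin on the bench below the plate's centre, z up; the casing is 140 mm wide (y), from x = -110 to +66 mm, 36 mm tall, with a dark display at the -x end. Target of the beaker.
- cork_mat: Square cork mat (fixed), 115 mm by 115 mm, 6 mm thick, empty at the start. Origin on the bench below its centre, z up. Free spot for parking.
- spring_scale: Bystander: flat chrome spring scale lying on the bench, loose, body 120 by 30 by 14 mm, with a ring and a hook making it 164 mm long along its x axis. Origin at the middle of the body's underside. Leave it where it lies.
- stopwatch: Bystander: round steel stopwatch lying on the bench, loose, 52 mm in diameter, 15 mm tall, crown along its +x. Origin at the centre of its underside. Leave it where it lies.
There are look-alikes about, which are no part of the job. Of the things shaped like the slotted_weight, the black one is meant.

How it is judged:
At the end, for the whole second after the job is handed in: The slotted weight lies on the pan's floor, the beaker stands on the balance's plate and the hooked mass stands on the shelf's board behind the rail, each within 15 mm of the middle of its place, resting on it (height within 6 mm), upright (within 0.12 rad), released and at rest (horizontal distance between slotted_weight and pan_stand below 0.015 m and z of slotted_weight in the frame of pan_stand between 0.064 and 0.076 m and angle between each of slotted_weight, beaker, hooked_mass's own z axis and vertical below 0.12 rad and linear speed of each of slotted_weight, beaker, hooked_mass below 0.02 m/s and contact force between the fingers and slotted_weight below 0.05 N and horizontal distance between beaker and balance below 0.015 m and z of beaker in the frame of balance between 0.039 and 0.051 m and contact force between the fingers and beaker below 0.05 N and horizontal distance between hooked_mass and railed_shelf below 0.015 m and z of hooked_mass in the frame of railed_shelf between 0.054 and 0.066 m and contact force between the fingers and hooked_mass below 0.05 N); the robot touches nothing.
It fails at once if one of the three things is tipped by more than 0.6 rad (angle between any of hooked_mass, slotted_weight, beaker's own z axis and vertical above 0.6 rad).
It fails at once if one of the three things is let fall (faster than 0.6 m/s while the fingers do not touch it) ((linear speed of hooked_mass above 0.6 m/s and contact force between the fingers and hooked_mass below 0.05 N) or (linear speed of slotted_weight above 0.6 m/s and contact force between the fingers and slotted_weight below 0.05 N) or (linear speed of beaker above 0.6 m/s and contact force between the fingers and beaker below 0.05 N)).
It fails at once if the spring scale is moved by more than 30 mm (distance of spring_scale from where it was at the start of the episode above 0.03 m).
It fails at once if the stopwatch is moved by more than 30 mm (distance of stopwatch from where it was at the start of the episode above 0.03 m).
It also fails if it takes over 128 s, if anything falls off the work surface, if the arm or the gripper's body presses on something with over 40 N, if the wrist force passes 120 N, or if a joint passes its speed limit or range.

### The arm

A 6-joint arm with a two-finger parallel gripper is mounted at the origin on the work surface. World frame = base frame: x ahead of the robot, y to its left, z up, the work surface at z = 0. Lengths are in m, angles in rad, forces in N, time in s.
With the tool pointing down it reaches from about 0.375 to 0.975 m from the base axis. Payload 3.8 kg.
Tool frame: the origin (TCP) lies midway between the tips of the shut fingers; the grasp point (between the pads) lies 19 mm behind it; z points along the fingers, y is the line along which they close (so a half turn about z gives the same grasp; the last joint's range is limited). The gripper opens to 88 mm and grips with 3 to 60 N. Pads are 18 mm wide; open, the fingers measure 123 mm over their backs; the gripper's body (75 mm by 187 mm) begins 45 mm behind the grasp point.
Start: joints at [1.162, 0.264, 1.604, -0, 1.274, -0.037], TCP at [0.245, 0.629, 0.239] pointing down, gripper open.
Joint ranges: [-2.63, 2.63], [-0.94, 2.18], [0.31, 2.57], [-1.31, 4.45], [0, 2.66], [-2.55, 2.55]. Speed limits (rad/s): [2.57, 2.57, 3.14, 3.14, 3.14, 3.14].

### API

Orientations are given as a 3x3 rotation matrix whose columns are the frame's x, y, z axes.
In Python, from rig import * gives the robot as it stands.
- The arm moves only by the tool carry_out, never from a script. Its arguments are lists of equal length, an entry for each row: "linear": the shift along the world's x, y, z in mm, a list of three; "rot": the turn, a rotation vector about the world's x, y, z in rad, a list of three; "fingers": the finger opening in mm, from 0 to 88.1. A call has 1 to 8 rows; each row is the pose to reach, as a shift and turn from the pose commanded when the call began; what a row does not reach only later rows make up. A row lasts 1/12 s, in which the tool goes at most 41.7 mm and 7.16 degrees, less where a joint would pass 70% of its speed; a pose out of reach is approached as far as the arm can. A call with a gripper value outside its range is refused whole. The fingers move at their own pace and stop on an object; "force" is the grip in N (left out, the last holds). Time passes only in rows, so rows that repeat a pose let the fingers close. It gives the time, the measured TCP pose, the force, the opening and the grip force at its end, in the units of the state.
- sense(): the state, without advancing time (a new reading comes with each control period).
- snapshot(name): name is "scene" or "top"; returns (picture, depth): 480x640x3 uint8, red, green, blue; 480x640 float32, m along the optical axis (not along the pixel's ray), 0 where there is no reading.
- camera_info(name): a dict with "intrinsics" (3x3 intrinsics, pixels), "extrinsics" (4x4, takes a point from camera to world coordinates). Camera axes: x right, y up, looking along -z (the intrinsics and any distortion apply to the point x, -y, -z); pixel columns grow to the right and rows downward; lengths in m; the calibration is good to about 2 mm. A picture is of the moment at which its call begins. camera_info takes no time and is no camera call.
- job_done(): hands the job in; it is judged then, once.
The state is a dict: "t": time; "joint_positions": joint angles; "dq": joint speeds; "tau": joint torques, N m; "position": TCP position; "orientation": TCP orientation; "contact_force": force on the tool from outside, world axes, zero at the start; "wrist_torque": the same for the moment, N m; "finger_gap": opening from 0.0 (shut) to 1.0 (fully open); "grasp_force": force on a finger pad.
Only numpy, scipy, OpenCV 4.12 (cv2) and the standard library are available. Lean on these libraries where they do the work, as an engineer would, in place of code of your own. Each camera call takes 0.05 s, during which the arm holds its last target. There are 200 camera calls.

## Working session

There is one attempt and no reset: what is moved stays moved. The work goes in short steps, Python scripts to look and compute and a tool call to move; the robot and the scene stay as the last step left them, time stands still between calls to the robot, and variables do not carry over. Pictures are saved under pics/ and viewed, at most 14 in all, crops included, and the job is handed in when it is done.

Besides the shell and the picture viewer there is one more tool, called after ">>>" by a JSON object that holds its "method" and its "body", one argument or row to a line. carry_out: Moves the arm, as the interface text tells. Its arguments: {"type":"object","properties":{"linear":{"type":"array","items":{"type":"array","items":{"type":"number"}}},"rot":{"type":"array","items":{"type":"array","items":{"type":"number"}}},"fingers":{"type":"array","items":{"type":"number"}},"force":{"type":"number"}},"required":["linear","rot","fingers"]}

```bash
mkdir -p pics
python3 - <<'E'
from rig import *
import cv2,numpy as np
for n in("scene","top"):
    p,d=snapshot(n); cv2.imwrite(f"pics/{n}0.png",p[:,:,::-1]); np.save(f"pics/{n}0.npy",d)
    c=camera_info(n); print(n,c)
print(sense())
E
```

```text
scene {'intrinsics': array([[527.6567006 ,   0.        , 323.62670895],
       [  0.        , 527.6567006 , 245.90602954],
       [  0.        ,   0.        ,   1.        ]]), 'extrinsics': array([[-0.84233246, -0.3112013 ,  0.44003384,  1.07527927],
       [ 0.5383457 , -0.44690473,  0.71446488,  0.86288216],
       [-0.0256892 ,  0.83870728,  0.54397625,  0.71720673],
       [ 0.        ,  0.        ,  0.        ,  1.        ]])}
top {'intrinsics': array([[608.62649488,   0.        , 318.65665447],
       [  0.        , 608.62649488, 235.23630839],
       [  0.        ,   0.        ,   1.        ]]), 'extrinsics': array([[ 0.01810003,  0.98571406, -0.16745203,  0.37713319],
       [-0.99934908,  0.02306286,  0.02774009,  0.02176681],
       [ 0.03120572,  0.16684094,  0.98548988,  1.16837423],
       [ 0.        ,  0.        ,  0.        ,  1.        ]])}
{'t': 0.1, 'joint_positions': array([ 1.16206735e+00,  2.64676054e-01,  1.60521995e+00, -7.76540853e-06,
        1.27371981e+00, -3.69166385e-02]), 'dq': array([-0.00078839, -0.00224144, -0.00075781, -0.0003457 , -0.00148908,
        0.0001509 ]), 'tau': array([ 6.12521326e-04, -5.03617465e+01, -3.58071685e+01,  7.32378219e-02,
        2.32874084e-02, -6.44133434e-05]), 'position': array([0.24498986, 0.62828257, 0.23752315]), 'orientation': array([[-9.31671245e-01,  3.63301603e-01, -7.97276012e-04],
       [ 3.63302472e-01,  9.31669392e-01, -1.85945259e-03],
       [ 6.72555492e-05, -2.02205086e-03, -9.99997953e-01]]), 'contact_force': array([-0.11008038,  1.50016485, -0.32278969]), 'wrist_torque': array([-0.03742575, -0.02761435,  0.00533708]), 'grasp_force': 0.0, 'finger_gap': 1.001319303226007}
```

View pics/scene0.png

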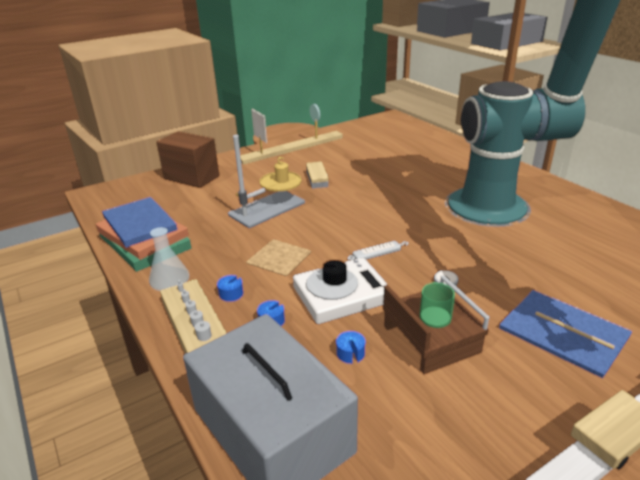

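View pics/top0.png

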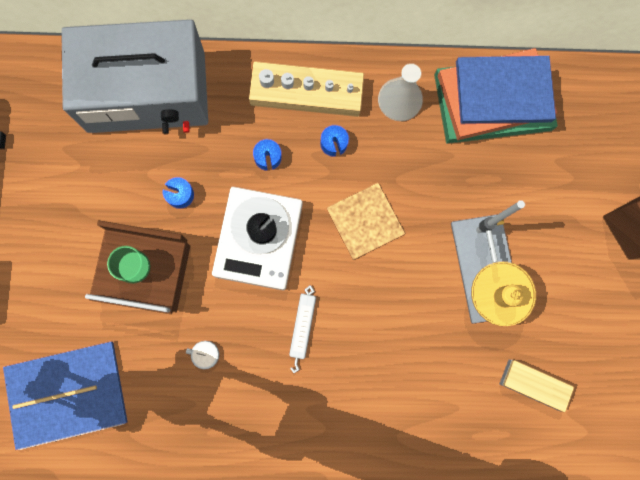

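The top view shows the pan at (503,293) with the mass at (514,295), and the weight at (262,229) on a plate at about (261,224). The beaker is at (130,265) in the shelf, whose rail is the lower edge from (87,297) to (170,309). The mat is at (366,221), the spring scale at (303,326) and the stopwatch at (205,355).

```bash
cat > h.py <<'E'
from rig import *
import cv2,numpy as np
def ray(n,uv,z):
    c=camera_info(n);K=c["intrinsics"];E=c["extrinsics"]
    uv=np.atleast_2d(np.asarray(uv,float))
    d=np.c_[(uv[:,0]-K[0,2])/K[0,0],-(uv[:,1]-K[1,2])/K[1,1],-np.ones(len(uv))]@E[:3,:3].T
    return E[:3,3]+d*((z-E[2,3])/d[:,2])[:,None]
def cloud(n,D):
    c=camera_info(n);K=c["intrinsics"];E=c["extrinsics"]
    v,u=np.mgrid[:D.shape[0],:D.shape[1]]
    P=np.stack([(u-K[0,2])/K[0,0]*D,-(v-K[1,2])/K[1,1]*D,-D],-1)
    return P@E[:3,:3].T+E[:3,3]
def blob(mask,box):
    u0,v0,u1,v1=box; m=np.zeros(mask.shape,np.uint8); m[v0:v1,u0:u1]=mask[v0:v1,u0:u1]
    cs,_=cv2.findContours(m,cv2.RETR_EXTERNAL,cv2.CHAIN_APPROX_NONE)
    return max(cs,key=cv2.contourArea)[:,0,:]
def circ(n,cont,z):
    p=ray(n,cont,z)[:,:2]; (c,r)=cv2.minEnclosingCircle(p.astype(np.float32)*1000)
    A=np.c_[2*p,np.ones(len(p))]; s=np.linalg.lstsq(A,(p**2).sum(1),rcond=None)[0]
    return np.round(s[:2]*1000,1),round(1000*np.sqrt(s[2]+s[:2]@s[:2]),1),np.round(c,1),round(r,1)
E
python3 - <<'E'
from h import *
p=cv2.imread("pics/top0.png"); D=np.load("pics/top0.npy"); X=cloud("top",D); Z=X[...,2]; Z[D==0]=-1
hsv=cv2.cvtColor(p,cv2.COLOR_BGR2HSV);H,S,V=cv2.split(hsv)
for q in((503,275),(240,210),(150,290),(366,221),(400,400),(225,255)): print(q,X[q[1],q[0]].round(4))
print("pan",circ("top",blob((abs(H.astype(int)-25)<8)&(S>150),(465,255,545,330)),.074))
print("plate z",circ("top",blob((Z>.041)&(Z<.2),(215,190,305,290)),.045))
def rect(m,box,z,name):
    c=ray("top",blob(m,box),z)[:,:2]*1000; print(name,cv2.minAreaRect(c.astype(np.float32)))
rect((Z>.028),(205,180,310,295),.036,"casing")
rect((Z>.055),(80,215,195,318),.06,"shelf")
rect((abs(H.astype(int)-19)<8)&(V>150)&(Z>.003),(320,180,410,260),.006,"mat")
print("beaker",circ("top",blob((abs(H.astype(int)-70)<20)&(S>90),(95,235,160,295)),.122))
print("weight",circ("top",blob((V<60)&(Z>.06),(240,200,285,250)),.077))
m=blob((Z>.10)&(Z<.128),(495,275,535,315)); print("mass",circ("top",m,.118))
# 3D clusters
for nm,(u0,v0,u1,v1),a,b in(("plate",(215,190,305,290),.042,.05),("wt",(235,200,290,255),.068,.085),("back",(90,215,195,318),.097,.112),("rail",(80,280,175,318),.08,.095),("beak",(95,235,160,295),.113,.13),("mass",(490,275,535,315),.108,.13),("pan",(465,255,545,330),.06,.08),("clamp",(470,200,500,245),.07,.1)):
    q=X[v0:v1,u0:u1].reshape(-1,3);q=q[(q[:,2]>a)&(q[:,2]<b)]
    print(nm,len(q),(cv2.minAreaRect((q[:,:2]*1000).astype(np.float32)) if len(q) else 0),q[:,2].mean())
c=cv2.resize(p[180:340,70:320],None,fx=3,fy=3,interpolation=2);cv2.imwrite("pics/c1.png",c)
E
```

```text
(503, 275) [ 0.4979 -0.3476  0.0703]
(240, 210) [0.6128 0.1389 0.0441]
(150, 290) [0.4581 0.2931 0.0603]
(366, 221) [ 0.6064 -0.1036 -0.0012]
(400, 400) [ 0.2669 -0.1688  0.0011]
(225, 255) [0.5277 0.164  0.038 ]
pan (array([ 464.3, -360.4]), np.float64(44.1), array([ 464.2, -354.7]), 56.8)
plate z (array([585.1, 102.3]), np.float64(53.8), array([585. , 102.9]), 55.3)
casing ((562.9041137695312, 105.66876983642578), (139.5041961669922, 174.50204467773438), 80.45162963867188)
shelf ((500.32537841796875, 324.885498046875), (166.82705688476562, 145.83575439453125), 81.73543548583984)
mat ((606.1586303710938, -101.1237564086914), (127.00938415527344, 120.99102783203125), 24.183259963989258)
beaker (array([497.1, 317.6]), np.float64(32.7), array([496.8, 317.6]), 36.8)
weight (array([572.5,  96.2]), np.float64(23.1), array([573.6,  95.2]), 27.2)
mass (array([ 457.3, -343.4]), np.float64(19.5), array([ 456.6, -343.4]), 21.1)
plate 1768 ((569.2393188476562, 101.21715545654297), (139.86204528808594, 109.19640350341797), 4.214263916015625) 0.045184501231524295
wt 626 ((575.0368041992188, 97.31
[... 180 characters left out ...]
84), 81.62931823730469) 0.10434668899871885
rail 398 ((452.2464904785156, 324.85992431640625), (145.84934997558594, 46.64113235473633), 81.55147552490234) 0.08691408363217008
beak 273 ((498.9832458496094, 324.5955505371094), (58.49225616455078, 59.014713287353516), 19.06156349182129) 0.12009661549796313
mass 362 ((457.7403869628906, -346.24920654296875), (36.97937774658203, 36.040775299072266), 86.46842956542969) 0.11873932556784357
pan 2788 ((464.2913513183594, -345.5316162109375), (116.69292449951172, 117.43440246582031), 61.429786682128906) 0.07047976685608931
clamp 148 ((583.6970825195312, -321.3900146484375), (30.241846084594727, 40.156494140625), 62.626197814941406) 0.08274702766167623
```

View pics/c1.png

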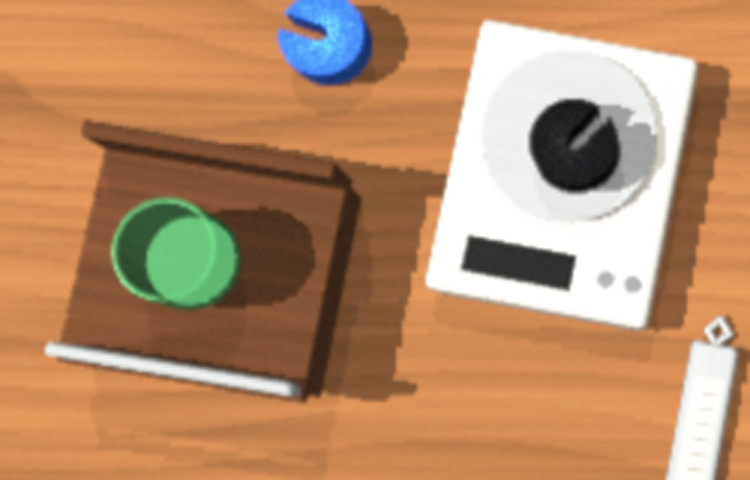

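The crop shows the beaker at about (178,252) inside the shelf, towards the back-left. The weight sits at (575,145) on the plate, with its slot pointing up-right.

Run:
```python
from h import *
D=np.load("pics/top0.npy"); X=cloud("top",D); 
q=X[200:330,70:205].reshape(-1,3)*1000
a=np.deg2rad(-8.37); x=np.array([np.cos(a),np.sin(a)]);y=np.array([-x[1],x[0]])
s=np.c_[q[:,:2]@x,q[:,:2]@y,q[:,2]]
P=lambda m:np.percentile(s[m],[1,50,99],axis=0).round(1)
rail=(abs(s[:,2]-86)<5)&(s[:,0]<435); print("rail",P(rail))
back=(abs(s[:,2]-105)<3)&(s[:,0]>490);print("back",P(back))
board=(abs(s[:,2]-60)<3);print("board",P(board))
print(x,y)
# pan by colour+depth
p=cv2.imread("pics/top0.png");H,S,V=cv2.split(cv2.cvtColor(p,cv2.COLOR_BGR2HSV))
m=(S>150)&(abs(H.astype(int)-25)<8)&(abs(X[...,2]-.071)<.006);m[:,:465]=0;m[:255]=0;m[335:]=0;m[:,545:]=0
r=X[m]*1000;print("pan",np.percentile(r,[0,1,50,99,100],axis=0).round(1)); print(cv2.minEnclosingCircle(r[:,:2].astype(np.float32)))
# mass: scene view check
ps=cv2.imread("pics/scene0.png");Ds=np.load("pics/scene0.npy");Xs=cloud("scene",Ds)
def top(box,a,b,n):
    t=Xs[box[1]:box[3],box[0]:box[2]].reshape(-1,3)*1000;t=t[(t[:,2]>a)&(t[:,2]<b)];print(n,len(t),t.mean(0).round(1),cv2.minEnclosingCircle(t[:,:2].astype(np.float32)))
top((250,150,312,200),66,78,"pan s");top((270,160,292,185),100,124,"mass s");top((320,255,350,290),70,80,"wt s");top((415,280,460,305),116,126,"beaker s");top((300,255,380,310),42,48,"plate s")
```

```text
rail [[376.9 315.5  82.2]
 [381.2 385.8  86.8]
 [432.1 457.5  90.6]]
back [[504.6 313.5 102.1]
 [509.4 387.1 104.7]
 [514.4 459.  107.7]]
board [[375.8 312.9  57.1]
 [439.6 373.   59.9]
 [504.5 460.3  62.9]]
[ 0.98934869 -0.14556503] [0.14556503 0.98934869]
pan [[ 407.1 -403.8   65.2]
 [ 408.4 -402.4   65.8]
 [ 456.9 -358.    70.7]
 [ 518.5 -291.7   76.4]
 [ 520.1 -290.4   77. ]]
((463.4105529785156, -347.01171875), 58.7841682434082)
pan s 517 [ 474.5 -337.5   68.9] ((492.42645263671875, -340.97625732421875), 82.94416046142578)
mass s 123 [ 466.7 -337.8  112. ] ((463.2852478027344, -343.380615234375), 20.27889060974121)
wt s 331 [580.8 100.3  74.4] ((580.5906982421875, 97.28528594970703), 29.05225372314453)
beaker s 195 [504.1 326.9 119. ] ((504.2704772949219, 325.94561767578125), 31.50484848022461)
plate s 693 [599.2 114.   43.6] ((591.228759765625, 105.40560150146484), 56.34891128540039)
```

>>> {"method": "carry_out", "body": {
  "linear": [
    [165,-265,0],
    [165,-265,0],
    [165,-265,0],
    [165,-265,0],
    [330,-531,0],
    [330,-531,0],
    [330,-531,0],
    [330,-531,0]
  ],
  "rot": [
    [0,0,0.225],
    [0,0,0.225],
    [0,0,0.225],
    [0,0,0.225],
    [0,0,0.225],
    [0,0,0.225],
    [0,0,0.225],
    [0,0,0.225]
  ],
  "fingers": [88,88,88,88,88,88,88,88],
  "force": 25
}}

```text
t: 0.77
position: [0.4216, 0.3438, 0.2383]
orientation: [[-0.989, 0.146, -0.0], [0.146, 0.989, -0.0], [0.0, -0.0, -1.0]]
contact_force: [0.0, -0.6, 0.2]
finger_gap: 0.996
grasp_force: 0.0
```

>>> {"method": "carry_out", "body": {
  "linear": [
    [153,-247,0],
    [153,-247,0],
    [153,-247,0],
    [153,-247,0],
    [153,-247,0],
    [153,-247,0],
    [153,-247,0],
    [153,-247,0]
  ],
  "rot": [
    [0,0,0],
    [0,0,0],
    [0,0,0],
    [0,0,0],
    [0,0,0],
    [0,0,0],
    [0,0,0],
    [0,0,0]
  ],
  "fingers": [88,88,88,88,88,88,88,88]
}}

```text
t: 1.43
position: [0.5771, 0.0927, 0.2383]
orientation: [[-0.988, 0.152, 0.001], [0.152, 0.988, -0.003], [-0.002, -0.003, -1.0]]
contact_force: [0.2, 0.4, -0.6]
finger_gap: 0.999
grasp_force: 0.0
```

>>> {"method": "carry_out", "body": {
  "linear": [
    [0,0,0],
    [0,0,0]
  ],
  "rot": [
    [0,0,0],
    [0,0,0]
  ],
  "fingers": [88,88]
}}

```text
t: 1.6
position: [0.5737, 0.0988, 0.238]
orientation: [[-0.989, 0.147, -0.002], [0.147, 0.989, 0.0], [0.002, 0.0, -1.0]]
contact_force: [0.2, 1.0, 0.4]
finger_gap: 0.997
grasp_force: 0.0
```

>>> {"method": "carry_out", "body": {
  "linear": [
    [1,-1,-40],
    [1,-1,-80],
    [1,-1,-110],
    [1,-1,-130],
    [1,-1,-130]
  ],
  "rot": [
    [0,0,0],
    [0,0,0],
    [0,0,0],
    [0,0,0],
    [0,0,0]
  ],
  "fingers": [88,88,88,88,88]
}}

```text
t: 2.02
position: [0.5698, 0.0991, 0.1029]
orientation: [[-0.99, 0.144, -0.011], [0.144, 0.99, -0.001], [0.01, -0.003, -1.0]]
contact_force: [-0.4, -0.3, -0.6]
finger_gap: 0.998
grasp_force: 0.0
```

Run:
```python
from h import *
a,d=snapshot("scene");b,_=snapshot("top")
cv2.imwrite("pics/c2.png",np.hstack([cv2.resize(a[200:340,260:420],(400,350)),cv2.resize(b[150:310,200:360],(350,350))])[:,:,::-1]); print(sense()["position"])
```

```text
[0.57400358 0.09918434 0.10822979]
```

View pics/c2.png

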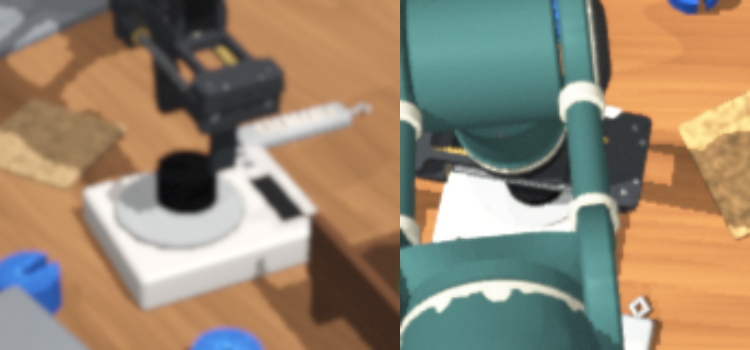

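The scene crop shows the two fingers either side of the black weight, at crop (225,155) and (165,90), with their midpoint about above the weight's top at (187,160). I'll go down and grip.

>>> {"method": "carry_out", "body": {
  "linear": [
    [1,-1,-25],
    [1,-1,-45],
    [1,-1,-55],
    [1,-1,-55],
    [1,-1,-55]
  ],
  "rot": [
    [0,0,0],
    [0,0,0],
    [0,0,0],
    [0,0,0],
    [0,0,0]
  ],
  "fingers": [88,88,88,88,70]
}}

```text
t: 2.53
position: [0.5769, 0.0973, 0.055]
orientation: [[-0.989, 0.146, 0.001], [0.146, 0.989, 0.0], [-0.001, 0.0, -1.0]]
contact_force: [-0.1, -0.9, 1.1]
finger_gap: 0.947
grasp_force: 0.0
```

>>> {"method": "carry_out", "body": {
  "linear": [
    [0,0,0],
    [0,0,0],
    [0,0,0],
    [0,0,0],
    [0,0,0],
    [0,0,0]
  ],
  "rot": [
    [0,0,0],
    [0,0,0],
    [0,0,0],
    [0,0,0],
    [0,0,0],
    [0,0,0]
  ],
  "fingers": [60,55,40,40,40,40],
  "force": 30
}}

```text
t: 3.03
position: [0.5769, 0.097, 0.0546]
orientation: [[-0.989, 0.146, 0.001], [0.146, 0.989, 0.0], [-0.001, 0.001, -1.0]]
contact_force: [-0.2, 1.3, 3.9]
finger_gap: 0.607
grasp_force: 30.0
```

>>> {"method": "carry_out", "body": {
  "linear": [
    [0,0,10],
    [0,0,30],
    [0,-10,50],
    [0,-40,60],
    [10,-70,60],
    [15,-100,60],
    [22,-135,60],
    [27,-165,60]
  ],
  "rot": [
    [0,0,0],
    [0,0,0],
    [0,0,0],
    [0,0,0],
    [0,0,0],
    [0,0,0],
    [0,0,0],
    [0,0,0]
  ],
  "fingers": [40,40,40,40,40,40,40,40]
}}

```text
t: 3.7
position: [0.6023, -0.07, 0.1131]
orientation: [[-0.989, 0.146, -0.002], [0.146, 0.989, -0.0], [0.002, -0.001, -1.0]]
contact_force: [0.4, -0.1, -4.3]
finger_gap: 0.604
grasp_force: 30.0
```

>>> {"method": "carry_out", "body": {
  "linear": [
    [2,-22,0],
    [2,-33,-10],
    [2,-33,-30],
    [2,-33,-50],
    [2,-33,-70],
    [2,-33,-85],
    [2,-33,-85],
    [2,-33,-85]
  ],
  "rot": [
    [0,0,0],
    [0,0,0],
    [0,0,0],
    [0,0,0],
    [0,0,0],
    [0,0,0],
    [0,0,0],
    [0,0,0]
  ],
  "fingers": [40,40,40,40,40,40,40,40]
}}

```text
t: 4.37
position: [0.6028, -0.1002, 0.0264]
orientation: [[-0.989, 0.146, -0.005], [0.146, 0.989, 0.001], [0.005, 0.0, -1.0]]
contact_force: [0.8, 0.3, -5.0]
finger_gap: 0.603
grasp_force: 30.0
```

>>> {"method": "carry_out", "body": {
  "linear": [
    [0,0,-5],
    [0,0,-9],
    [0,0,-10],
    [0,0,-11],
    [0,0,-11]
  ],
  "rot": [
    [0,0,0],
    [0,0,0],
    [0,0,0],
    [0,0,0],
    [0,0,0]
  ],
  "fingers": [40,40,40,40,40]
}}

```text
t: 4.78
position: [0.6055, -0.1012, 0.0181]
orientation: [[-0.989, 0.146, 0.001], [0.146, 0.989, -0.0], [-0.001, -0.0, -1.0]]
contact_force: [-0.3, 0.9, -5.2]
finger_gap: 0.601
grasp_force: 30.0
```

>>> {"method": "carry_out", "body": {
  "linear": [
    [0,0,-1],
    [0,0,-2],
    [0,0,-2],
    [0,0,-2]
  ],
  "rot": [
    [0,0,0],
    [0,0,0],
    [0,0,0],
    [0,0,0]
  ],
  "fingers": [40,40,40,40]
}}

```text
t: 5.12
position: [0.6052, -0.1012, 0.0157]
orientation: [[-0.989, 0.146, 0.0], [0.146, 0.989, -0.0], [-0.0, -0.0, -1.0]]
contact_force: [0.3, -0.2, -5.0]
finger_gap: 0.606
grasp_force: 30.0
```

>>> {"method": "carry_out", "body": {
  "linear": [
    [0,0,-1],
    [0,0,-2],
    [0,0,-2],
    [0,0,-2]
  ],
  "rot": [
    [0,0,0],
    [0,0,0],
    [0,0,0],
    [0,0,0]
  ],
  "fingers": [40,40,40,40]
}}

```text
t: 5.45
position: [0.6054, -0.1013, 0.0156]
orientation: [[-0.989, 0.146, -0.0], [0.146, 0.989, 0.0], [0.0, 0.0, -1.0]]
contact_force: [-5.5, 0.7, 7.3]
finger_gap: 0.606
grasp_force: 30.0
```

>>> {"method": "carry_out", "body": {
  "linear": [
    [0,0,1],
    [0,0,1],
    [0,0,1],
    [0,0,1],
    [0,0,20],
    [0,0,60],
    [0,0,100],
    [0,0,140]
  ],
  "rot": [
    [0,0,0],
    [0,0,0],
    [0,0,0],
    [0,0,0],
    [0,0,0],
    [0,0,0],
    [0,0,0],
    [0,0,0]
  ],
  "fingers": [70,88,88,88,88,88,88,88]
}}

```text
t: 6.12
position: [0.6046, -0.1011, 0.1544]
orientation: [[-0.989, 0.146, -0.002], [0.146, 0.989, 0.0], [0.002, 0.0, -1.0]]
contact_force: [0.2, -0.6, 0.1]
finger_gap: 0.997
grasp_force: 0.0
```

>>> {"method": "carry_out", "body": {
  "linear": [
    [0,30,40],
    [-15,70,60],
    [-25,110,60],
    [-35,150,60],
    [-45,190,60],
    [-55,230,60],
    [-65,270,60],
    [-75,305,60]
  ],
  "rot": [
    [0,0,0],
    [0,0,0],
    [0,0,0],
    [0,0,0],
    [0,0,0],
    [0,0,0],
    [0,0,0],
    [0,0,0]
  ],
  "fingers": [88,88,88,88,88,88,88,88]
}}

```text
t: 6.78
position: [0.5307, 0.2019, 0.2139]
orientation: [[-0.989, 0.146, 0.001], [0.146, 0.989, 0.0], [-0.001, 0.0, -1.0]]
contact_force: [0.1, 0.2, -0.7]
finger_gap: 1.001
grasp_force: 0.0
```

>>> {"method": "carry_out", "body": {
  "linear": [
    [-10,35,0],
    [-20,70,0],
    [-30,105,0],
    [-30,120,0],
    [-30,120,0],
    [-30,120,0]
  ],
  "rot": [
    [0,0,0],
    [0,0,0],
    [0,0,0],
    [0,0,0],
    [0,0,0],
    [0,0,0]
  ],
  "fingers": [88,88,88,88,88,88]
}}

```text
t: 7.28
position: [0.5014, 0.3202, 0.2135]
orientation: [[-0.99, 0.144, 0.0], [0.144, 0.99, -0.001], [-0.0, -0.001, -1.0]]
contact_force: [0.4, -0.3, -0.5]
finger_gap: 0.999
grasp_force: 0.0
```

>>> {"method": "carry_out", "body": {
  "linear": [
    [0,4,-30],
    [0,4,-60],
    [0,4,-80],
    [0,4,-80],
    [0,4,-80]
  ],
  "rot": [
    [0,0,0],
    [0,0,0],
    [0,0,0],
    [0,0,0],
    [0,0,0]
  ],
  "fingers": [88,88,88,88,88]
}}

```text
t: 7.7
position: [0.501, 0.3218, 0.1324]
orientation: [[-0.989, 0.148, -0.003], [0.148, 0.989, -0.002], [0.003, -0.003, -1.0]]
contact_force: [0.7, 0.2, -0.4]
finger_gap: 0.995
grasp_force: 0.0
```

Run:
```python
from h import *
a,d=snapshot("scene")
cv2.imwrite("pics/c3.png",cv2.resize(a[190:390,250:510],None,fx=2.5,fy=2.5)[:,:,::-1]); print(sense()["position"])
```

```text
[0.50212948 0.32279374 0.13422514]
```

View pics/c3.png

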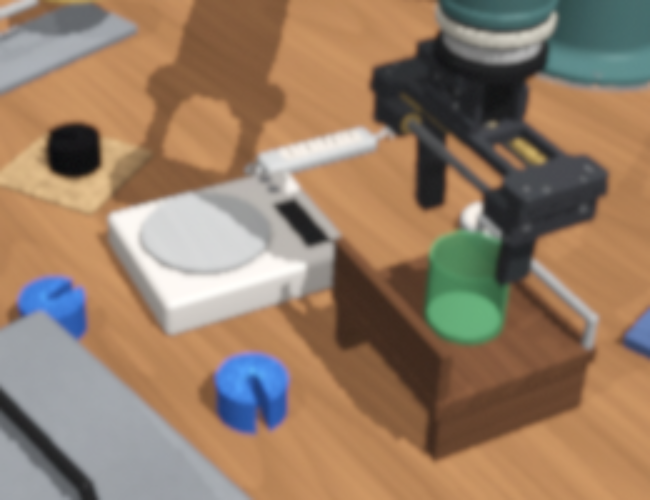

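The weight is upright on the mat and the plate is empty. The open fingers straddle the beaker, with the near tip at crop (515,275), the far tip at (430,205), and the beaker's top centre at (467,245).

>>> {"method": "carry_out", "body": {
  "linear": [
    [0,0,-15],
    [0,0,-30],
    [0,0,-45],
    [0,0,-60],
    [0,0,-62],
    [0,0,-62]
  ],
  "rot": [
    [0,0,0],
    [0,0,0],
    [0,0,0],
    [0,0,0],
    [0,0,0],
    [0,0,0]
  ],
  "fingers": [88,88,88,88,88,88]
}}

```text
t: 8.25
position: [0.502, 0.3238, 0.0727]
orientation: [[-0.989, 0.147, 0.001], [0.147, 0.989, 0.0], [-0.001, 0.0, -1.0]]
contact_force: [-0.3, 0.2, -0.6]
finger_gap: 0.993
grasp_force: 0.0
```

>>> {"method": "carry_out", "body": {
  "linear": [
    [0,0,0],
    [0,0,0],
    [0,0,0],
    [0,0,0],
    [0,0,0],
    [0,0,0]
  ],
  "rot": [
    [0,0,0],
    [0,0,0],
    [0,0,0],
    [0,0,0],
    [0,0,0],
    [0,0,0]
  ],
  "fingers": [75,68,62,50,50,50],
  "force": 12
}}

```text
t: 8.75
position: [0.502, 0.3244, 0.0727]
orientation: [[-0.989, 0.146, 0.001], [0.146, 0.989, 0.001], [-0.001, 0.001, -1.0]]
contact_force: [-0.6, -0.5, 5.1]
finger_gap: 0.691
grasp_force: 12.0
```

>>> {"method": "carry_out", "body": {
  "linear": [
    [0,0,10],
    [0,0,30],
    [0,0,55],
    [0,0,75],
    [5,-20,85],
    [15,-45,85],
    [25,-75,85],
    [35,-105,85]
  ],
  "rot": [
    [0,0,0],
    [0,0,0],
    [0,0,0],
    [0,0,0],
    [0,0,0],
    [0,0,0],
    [0,0,0],
    [0,0,0]
  ],
  "fingers": [50,50,50,50,50,50,50,50]
}}

```text
t: 9.42
position: [0.5363, 0.2183, 0.1574]
orientation: [[-0.989, 0.145, 0.0], [0.145, 0.989, 0.0], [-0.0, 0.0, -1.0]]
contact_force: [0.8, -0.7, -2.1]
finger_gap: 0.688
grasp_force: 12.0
```

>>> {"method": "carry_out", "body": {
  "linear": [
    [12,-30,0],
    [24,-60,0],
    [36,-85,0],
    [45,-103,0],
    [50,-113,0],
    [52,-117,-10],
    [52,-117,-25],
    [52,-117,-35]
  ],
  "rot": [
    [0,0,0],
    [0,0,0],
    [0,0,0],
    [0,0,0],
    [0,0,0],
    [0,0,0],
    [0,0,0],
    [0,0,0]
  ],
  "fingers": [50,50,50,50,50,50,50,50]
}}

```text
t: 10.08
position: [0.5874, 0.1024, 0.1201]
orientation: [[-0.989, 0.147, -0.002], [0.147, 0.989, 0.0], [0.002, 0.0, -1.0]]
contact_force: [-0.4, 0.3, -1.6]
finger_gap: 0.688
grasp_force: 12.0
```

>>> {"method": "carry_out", "body": {
  "linear": [
    [0,0,-15],
    [0,0,-30],
    [0,0,-45],
    [0,0,-55],
    [0,0,-58],
    [0,0,-60],
    [0,0,-61],
    [0,0,-61]
  ],
  "rot": [
    [0,0,0],
    [0,0,0],
    [0,0,0],
    [0,0,0],
    [0,0,0],
    [0,0,0],
    [0,0,0],
    [0,0,0]
  ],
  "fingers": [50,50,50,50,50,50,50,50]
}}

```text
t: 10.75
position: [0.5887, 0.1023, 0.0612]
orientation: [[-0.989, 0.146, 0.001], [0.146, 0.989, 0.0], [-0.001, 0.0, -1.0]]
contact_force: [0.1, 0.4, -0.8]
finger_gap: 0.689
grasp_force: 12.0
```

>>> {"method": "carry_out", "body": {
  "linear": [
    [0,0,-1],
    [0,0,-1],
    [0,0,-2],
    [0,0,-2]
  ],
  "rot": [
    [0,0,0],
    [0,0,0],
    [0,0,0],
    [0,0,0]
  ],
  "fingers": [50,50,50,50]
}}

```text
t: 11.08
position: [0.5885, 0.102, 0.059]
orientation: [[-0.989, 0.146, 0.001], [0.146, 0.989, 0.0], [-0.001, 0.0, -1.0]]
contact_force: [-0.9, 0.7, -1.3]
finger_gap: 0.687
grasp_force: 12.0
```

>>> {"method": "carry_out", "body": {
  "linear": [
    [0,0,-1],
    [0,0,-2],
    [0,0,-2],
    [0,0,-2]
  ],
  "rot": [
    [0,0,0],
    [0,0,0],
    [0,0,0],
    [0,0,0]
  ],
  "fingers": [50,50,50,50]
}}

```text
t: 11.42
position: [0.5886, 0.102, 0.0578]
orientation: [[-0.989, 0.146, 0.0], [0.146, 0.989, 0.0], [-0.0, 0.0, -1.0]]
contact_force: [-1.8, -0.6, 4.8]
finger_gap: 0.685
grasp_force: 12.0
```

>>> {"method": "carry_out", "body": {
  "linear": [
    [0,0,0],
    [0,0,0],
    [0,0,0],
    [0,0,15],
    [0,0,50],
    [0,0,90],
    [0,0,130],
    [0,0,165]
  ],
  "rot": [
    [0,0,0],
    [0,0,0],
    [0,0,0],
    [0,0,0],
    [0,0,0],
    [0,0,0],
    [0,0,0],
    [0,0,0]
  ],
  "fingers": [75,88,88,88,88,88,88,88]
}}

```text
t: 12.08
position: [0.5884, 0.102, 0.224]
orientation: [[-0.989, 0.146, 0.001], [0.146, 0.989, 0.0], [-0.001, 0.0, -1.0]]
contact_force: [1.1, -0.6, 0.1]
finger_gap: 0.996
grasp_force: 0.0
```

>>> {"method": "carry_out", "body": {
  "linear": [
    [-20,-30,0],
    [-40,-60,0],
    [-60,-90,0],
    [-80,-120,0],
    [-100,-150,0],
    [-120,-180,0],
    [-130,-215,0],
    [-130,-250,0]
  ],
  "rot": [
    [0,0,0],
    [0,0,0],
    [0,0,0],
    [0,0,0],
    [0,0,0],
    [0,0,0],
    [0,0,0],
    [0,0,0]
  ],
  "fingers": [88,88,88,88,88,88,88,88]
}}

```text
t: 12.75
position: [0.456, -0.1488, 0.2216]
orientation: [[-0.989, 0.146, -0.001], [0.146, 0.989, 0.0], [0.001, 0.0, -1.0]]
contact_force: [0.8, 0.1, -0.1]
finger_gap: 1.0
grasp_force: 0.0
```

>>> {"method": "carry_out", "body": {
  "linear": [
    [0,-40,0],
    [0,-80,0],
    [0,-120,0],
    [0,-160,0],
    [0,-190,0],
    [0,-198,-20],
    [0,-198,-45],
    [0,-198,-45]
  ],
  "rot": [
    [0,0,0],
    [0,0,0],
    [0,0,0],
    [0,0,0],
    [0,0,0],
    [0,0,0],
    [0,0,0],
    [0,0,0]
  ],
  "fingers": [88,88,88,88,88,88,88,88]
}}

```text
t: 13.42
position: [0.4554, -0.3449, 0.1714]
orientation: [[-0.989, 0.148, -0.007], [0.148, 0.989, 0.006], [0.007, 0.005, -1.0]]
contact_force: [-0.4, 0.3, -1.0]
finger_gap: 0.998
grasp_force: 0.0
```

Run:
```python
from h import *
a,d=snapshot("scene")
cv2.imwrite("pics/c4.png",cv2.resize(a[100:320,200:420],None,fx=2.7,fy=2.7)[:,:,::-1]); s=sense();print(s["position"],s["joint_positions"])
```

```text
[ 0.45612655 -0.34479994  0.17342615] [-6.90910015e-01  1.24817854e-01  1.89320570e+00  1.16217812e-04
  1.13064647e+00 -2.11395101e+00]
```

View pics/c4.png

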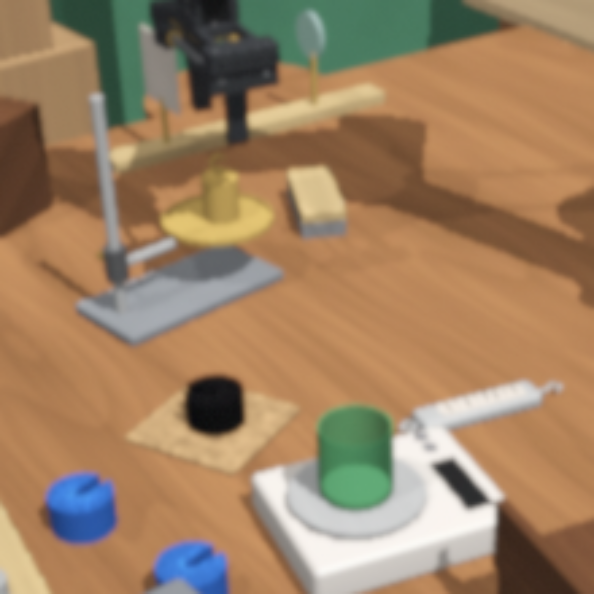

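The beaker stands about in the middle of the plate. The open gripper hangs over the mass, with fingertips at crop (202,105) and (237,140), clear of the post at (105,180).

>>> {"method": "carry_out", "body": {
  "linear": [
    [3,-1,-25],
    [3,-1,-45],
    [3,-1,-65],
    [3,-1,-80],
    [3,-1,-90],
    [3,-1,-90],
    [3,-1,-90]
  ],
  "rot": [
    [0,0,0],
    [0,0,0],
    [0,0,0],
    [0,0,0],
    [0,0,0],
    [0,0,0],
    [0,0,0]
  ],
  "fingers": [88,88,88,88,88,88,88]
}}

```text
t: 14.05
position: [0.4617, -0.3468, 0.0874]
orientation: [[-0.989, 0.146, 0.0], [0.146, 0.989, -0.0], [-0.0, -0.0, -1.0]]
contact_force: [-0.5, 0.3, 0.2]
finger_gap: 0.995
grasp_force: 0.0
```

>>> {"method": "carry_out", "body": {
  "linear": [
    [0,0,0],
    [0,0,0],
    [0,0,0],
    [0,0,0],
    [0,0,0],
    [0,0,0],
    [0,0,0]
  ],
  "rot": [
    [0,0,0],
    [0,0,0],
    [0,0,0],
    [0,0,0],
    [0,0,0],
    [0,0,0],
    [0,0,0]
  ],
  "fingers": [70,55,45,40,25,25,25],
  "force": 30
}}

```text
t: 14.63
position: [0.4613, -0.347, 0.0868]
orientation: [[-0.989, 0.146, 0.0], [0.146, 0.989, -0.0], [-0.0, -0.0, -1.0]]
contact_force: [-0.0, -0.3, -0.4]
finger_gap: 0.493
grasp_force: 0.0
```

>>> {"method": "carry_out", "body": {
  "linear": [
    [-1,0,-2],
    [-1,0,-3],
    [-1,0,-3],
    [-1,0,-3],
    [-1,0,-3],
    [-1,0,-3],
    [-1,0,-3]
  ],
  "rot": [
    [0,0,0],
    [0,0,0],
    [0,0,0],
    [0,0,0],
    [0,0,0],
    [0,0,0],
    [0,0,0]
  ],
  "fingers": [44,44,35,25,25,25,25],
  "force": 30
}}

```text
t: 15.22
position: [0.46, -0.3467, 0.0832]
orientation: [[-0.989, 0.146, -0.001], [0.146, 0.989, 0.001], [0.001, 0.001, -1.0]]
contact_force: [-1.1, 0.3, -3.1]
finger_gap: 0.421
grasp_force: 30.0
```

>>> {"method": "carry_out", "body": {
  "linear": [
    [0,0,10],
    [0,0,30],
    [0,0,55],
    [0,0,75],
    [0,15,90],
    [0,45,90],
    [2,80,90],
    [4,115,90]
  ],
  "rot": [
    [0,0,0],
    [0,0,0],
    [0,0,0],
    [0,0,0],
    [0,0,0],
    [0,0,0],
    [0,0,0],
    [0,0,0]
  ],
  "fingers": [25,25,25,25,25,25,25,25]
}}

```text
t: 15.88
position: [0.4638, -0.2312, 0.1742]
orientation: [[-0.989, 0.148, 0.0], [0.148, 0.989, -0.0], [-0.0, -0.0, -1.0]]
contact_force: [0.9, 0.5, -5.6]
finger_gap: 0.423
grasp_force: 30.0
```

>>> {"method": "carry_out", "body": {
  "linear": [
    [2,36,0],
    [4,72,0],
    [6,108,0],
    [8,144,0],
    [10,180,0],
    [12,216,0],
    [14,252,0],
    [16,288,0]
  ],
  "rot": [
    [0,0,0],
    [0,0,0],
    [0,0,0],
    [0,0,0],
    [0,0,0],
    [0,0,0],
    [0,0,0],
    [0,0,0]
  ],
  "fingers": [25,25,25,25,25,25,25,25]
}}

```text
t: 16.55
position: [0.4795, 0.0576, 0.1739]
orientation: [[-0.989, 0.146, -0.0], [0.146, 0.989, -0.0], [0.0, -0.0, -1.0]]
contact_force: [0.1, 0.4, -5.9]
finger_gap: 0.419
grasp_force: 30.0
```

>>> {"method": "carry_out", "body": {
  "linear": [
    [3,36,0],
    [6,72,0],
    [9,108,0],
    [12,144,0],
    [14,180,0],
    [16,210,0],
    [18,235,0],
    [18,250,0]
  ],
  "rot": [
    [0,0,0],
    [0,0,0],
    [0,0,0],
    [0,0,0],
    [0,0,0],
    [0,0,0],
    [0,0,0],
    [0,0,0]
  ],
  "fingers": [25,25,25,25,25,25,25,25]
}}

```text
t: 17.22
position: [0.498, 0.3086, 0.1737]
orientation: [[-0.99, 0.144, -0.0], [0.144, 0.99, 0.001], [0.0, 0.001, -1.0]]
contact_force: [-0.5, -0.4, -5.9]
finger_gap: 0.42
grasp_force: 30.0
```

Next is (498.5, 317.6), then down to z = 60 + 13 = 73.

>>> {"method": "carry_out", "body": {
  "linear": [
    [0,8,0],
    [0,9,-15],
    [0,9,-35],
    [0,9,-55],
    [0,9,-75],
    [0,9,-88],
    [0,9,-93],
    [0,9,-94]
  ],
  "rot": [
    [0,0,0],
    [0,0,0],
    [0,0,0],
    [0,0,0],
    [0,0,0],
    [0,0,0],
    [0,0,0],
    [0,0,0]
  ],
  "fingers": [25,25,25,25,25,25,25,25]
}}

```text
t: 17.88
position: [0.4973, 0.3137, 0.0782]
orientation: [[-0.989, 0.147, -0.003], [0.147, 0.989, -0.002], [0.002, -0.002, -1.0]]
contact_force: [-0.0, -0.0, -4.8]
finger_gap: 0.422
grasp_force: 30.0
```

>>> {"method": "carry_out", "body": {
  "linear": [
    [0,0,-1],
    [0,0,-2],
    [0,0,-3],
    [0,0,-3],
    [0,0,-3]
  ],
  "rot": [
    [0,0,0],
    [0,0,0],
    [0,0,0],
    [0,0,0],
    [0,0,0]
  ],
  "fingers": [25,25,25,25,25]
}}

```text
t: 18.3
position: [0.4988, 0.3153, 0.0775]
orientation: [[-0.989, 0.146, 0.001], [0.146, 0.989, 0.001], [-0.001, 0.001, -1.0]]
contact_force: [-0.0, -0.4, -6.2]
finger_gap: 0.426
grasp_force: 30.0
```

>>> {"method": "carry_out", "body": {
  "linear": [
    [0,2,0],
    [0,2,-2],
    [0,2,-3],
    [0,2,-4],
    [0,2,-4],
    [0,2,-4]
  ],
  "rot": [
    [0,0,0],
    [0,0,0],
    [0,0,0],
    [0,0,0],
    [0,0,0],
    [0,0,0]
  ],
  "fingers": [25,25,25,25,25,25]
}}

```text
t: 18.8
position: [0.4983, 0.3171, 0.0732]
orientation: [[-0.989, 0.146, 0.0], [0.146, 0.989, 0.0], [0.0, 0.0, -1.0]]
contact_force: [-2.3, -1.5, 0.6]
finger_gap: 0.42
grasp_force: 30.0
```

>>> {"method": "carry_out", "body": {
  "linear": [
    [0,0,-1],
    [0,0,-1],
    [0,0,-1],
    [0,0,-1]
  ],
  "rot": [
    [0,0,0],
    [0,0,0],
    [0,0,0],
    [0,0,0]
  ],
  "fingers": [25,25,25,25]
}}

```text
t: 19.13
position: [0.4984, 0.3171, 0.0732]
orientation: [[-0.989, 0.146, 0.0], [0.146, 0.989, 0.0], [-0.0, 0.0, -1.0]]
contact_force: [-4.4, -2.0, 6.9]
finger_gap: 0.424
grasp_force: 30.0
```

>>> {"method": "carry_out", "body": {
  "linear": [
    [0,0,1],
    [0,0,1],
    [0,0,1],
    [0,0,1],
    [0,0,15],
    [0,0,50],
    [0,0,90],
    [0,0,130]
  ],
  "rot": [
    [0,0,0],
    [0,0,0],
    [0,0,0],
    [0,0,0],
    [0,0,0],
    [0,0,0],
    [0,0,0],
    [0,0,0]
  ],
  "fingers": [55,88,88,88,88,88,88,88]
}}

```text
t: 19.8
position: [0.4976, 0.3165, 0.2019]
orientation: [[-0.989, 0.146, -0.002], [0.146, 0.989, -0.001], [0.002, -0.002, -1.0]]
contact_force: [1.0, 0.2, 0.5]
finger_gap: 0.99
grasp_force: 0.0
```

>>> {"method": "carry_out", "body": {
  "linear": [
    [9,-36,0],
    [18,-72,0],
    [27,-108,0],
    [36,-144,0],
    [45,-180,0],
    [54,-216,0],
    [63,-252,0],
    [72,-288,0]
  ],
  "rot": [
    [0,0,0],
    [0,0,0],
    [0,0,0],
    [0,0,0],
    [0,0,0],
    [0,0,0],
    [0,0,0],
    [0,0,0]
  ],
  "fingers": [88,88,88,88,88,88,88,88]
}}

```text
t: 20.47
position: [0.5707, 0.0272, 0.2018]
orientation: [[-0.989, 0.146, 0.001], [0.146, 0.989, -0.0], [-0.001, 0.0, -1.0]]
contact_force: [0.7, 0.2, -0.5]
finger_gap: 0.999
grasp_force: 0.0
```

>>> {"method": "carry_out", "body": {
  "linear": [
    [9,-36,0],
    [18,-72,0],
    [27,-100,0],
    [35,-130,0],
    [35,-130,-25],
    [35,-130,-60],
    [35,-130,-90],
    [35,-130,-110]
  ],
  "rot": [
    [0,0,0],
    [0,0,0],
    [0,0,0],
    [0,0,0],
    [0,0,0],
    [0,0,0],
    [0,0,0],
    [0,0,0]
  ],
  "fingers": [88,88,88,88,88,88,88,88]
}}

```text
t: 21.13
position: [0.6037, -0.1013, 0.0884]
orientation: [[-0.989, 0.147, -0.003], [0.147, 0.989, 0.001], [0.003, 0.0, -1.0]]
contact_force: [-0.9, -0.1, -0.0]
finger_gap: 1.002
grasp_force: 0.0
```

>>> {"method": "carry_out", "body": {
  "linear": [
    [0,0,-20],
    [0,0,-45],
    [0,0,-65],
    [0,0,-76],
    [0,0,-76],
    [0,0,-76]
  ],
  "rot": [
    [0,0,0],
    [0,0,0],
    [0,0,0],
    [0,0,0],
    [0,0,0],
    [0,0,0]
  ],
  "fingers": [88,88,88,88,88,75]
}}

```text
t: 21.63
position: [0.6051, -0.101, 0.0153]
orientation: [[-0.989, 0.146, -0.001], [0.146, 0.989, 0.0], [0.001, 0.0, -1.0]]
contact_force: [0.6, -0.0, -0.4]
finger_gap: 0.944
grasp_force: 0.0
```

>>> {"method": "carry_out", "body": {
  "linear": [
    [0,0,0],
    [0,0,0],
    [0,0,0],
    [0,0,0],
    [0,0,0],
    [0,0,0]
  ],
  "rot": [
    [0,0,0],
    [0,0,0],
    [0,0,0],
    [0,0,0],
    [0,0,0],
    [0,0,0]
  ],
  "fingers": [62,55,40,40,40,40],
  "force": 30
}}

```text
t: 22.13
position: [0.6061, -0.1012, 0.0169]
orientation: [[-0.989, 0.146, 0.002], [0.146, 0.989, -0.0], [-0.002, -0.0, -1.0]]
contact_force: [-0.9, -0.4, 4.4]
finger_gap: 0.606
grasp_force: 30.0
```

>>> {"method": "carry_out", "body": {
  "linear": [
    [0,0,10],
    [0,0,30],
    [-10,0,60],
    [-30,0,90],
    [-60,-5,115],
    [-90,-20,125],
    [-118,-45,125],
    [-135,-75,125]
  ],
  "rot": [
    [0,0,0],
    [0,0,0],
    [0,0,0],
    [0,0,0],
    [0,0,0],
    [0,0,0],
    [0,0,0],
    [0,0,0]
  ],
  "fingers": [40,40,40,40,40,40,40,40]
}}

```text
t: 22.8
position: [0.467, -0.1748, 0.1409]
orientation: [[-0.99, 0.144, -0.002], [0.144, 0.99, 0.001], [0.002, 0.001, -1.0]]
contact_force: [-1.0, -0.5, -4.7]
finger_gap: 0.609
grasp_force: 30.0
```

>>> {"method": "carry_out", "body": {
  "linear": [
    [-4,-32,0],
    [-5,-65,0],
    [-5,-100,0],
    [-5,-130,0],
    [-5,-153,0],
    [-5,-166,0],
    [-5,-170,-10],
    [-5,-170,-25]
  ],
  "rot": [
    [0,0,0],
    [0,0,0],
    [0,0,0],
    [0,0,0],
    [0,0,0],
    [0,0,0],
    [0,0,0],
    [0,0,0]
  ],
  "fingers": [40,40,40,40,40,40,40,40]
}}

```text
t: 23.47
position: [0.466, -0.3471, 0.1163]
orientation: [[-0.989, 0.148, 0.002], [0.148, 0.989, -0.001], [-0.002, -0.001, -1.0]]
contact_force: [0.9, 0.2, -4.7]
finger_gap: 0.602
grasp_force: 30.0
```

>>> {"method": "carry_out", "body": {
  "linear": [
    [0,0,-5],
    [0,0,-10],
    [0,0,-10],
    [0,0,-10]
  ],
  "rot": [
    [0,0,0],
    [0,0,0],
    [0,0,0],
    [0,0,0]
  ],
  "fingers": [40,40,40,40]
}}

```text
t: 23.8
position: [0.4652, -0.3449, 0.1053]
orientation: [[-0.989, 0.145, -0.001], [0.145, 0.989, 0.001], [0.001, 0.001, -1.0]]
contact_force: [0.2, -0.4, -4.4]
finger_gap: 0.605
grasp_force: 30.0
```

Run:
```python
from h import *
a,d=snapshot("scene");b,_=snapshot("top")
cv2.imwrite("pics/c5.png",np.hstack([cv2.resize(a[100:320,200:500],(545,400)),cv2.resize(b[200:360,450:550],(250,400))])[:,:,::-1]); print(sense()["position"])
```

```text
[ 0.4658403  -0.34567017  0.10631559]
```

View pics/c5.png

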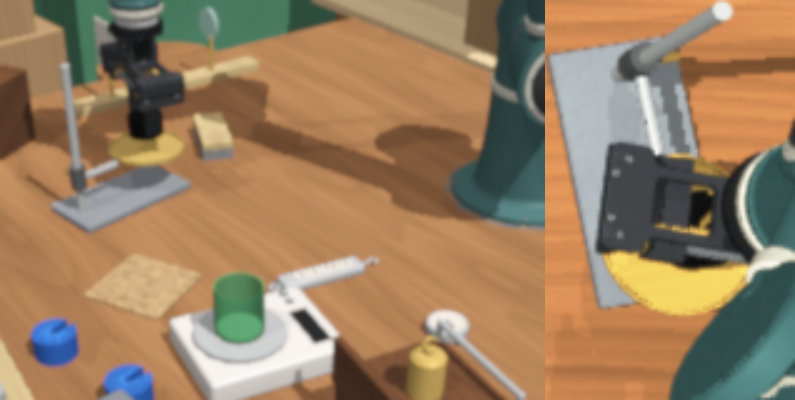

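The weight hangs over the pan, at crop (145,122) against the pan at (146,150). The mass is on the shelf at (427,370) and the beaker is on the plate.

>>> {"method": "carry_out", "body": {
  "linear": [
    [0,-1,-8],
    [0,-1,-15],
    [0,-1,-20],
    [0,-1,-23],
    [0,-1,-23],
    [0,-1,-23]
  ],
  "rot": [
    [0,0,0],
    [0,0,0],
    [0,0,0],
    [0,0,0],
    [0,0,0],
    [0,0,0]
  ],
  "fingers": [40,40,40,40,40,40]
}}

```text
t: 24.4
position: [0.465, -0.3468, 0.0822]
orientation: [[-0.989, 0.146, -0.001], [0.146, 0.989, 0.001], [0.001, 0.001, -1.0]]
contact_force: [-0.3, 0.0, -4.3]
finger_gap: 0.606
grasp_force: 30.0
```

>>> {"method": "carry_out", "body": {
  "linear": [
    [0,0,-1],
    [0,0,-2],
    [0,0,-2],
    [0,0,-2]
  ],
  "rot": [
    [0,0,0],
    [0,0,0],
    [0,0,0],
    [0,0,0]
  ],
  "fingers": [40,40,40,40]
}}

```text
t: 24.73
position: [0.4654, -0.3472, 0.0809]
orientation: [[-0.989, 0.146, 0.0], [0.146, 0.989, -0.0], [-0.0, -0.0, -1.0]]
contact_force: [0.2, -0.5, -4.4]
finger_gap: 0.604
grasp_force: 30.0
```

>>> {"method": "carry_out", "body": {
  "linear": [
    [0,0,-1],
    [0,0,-2],
    [0,0,-2],
    [0,0,-2]
  ],
  "rot": [
    [0,0,0],
    [0,0,0],
    [0,0,0],
    [0,0,0]
  ],
  "fingers": [40,40,40,40]
}}

```text
t: 25.07
position: [0.4655, -0.3471, 0.0808]
orientation: [[-0.989, 0.146, 0.0], [0.146, 0.989, -0.0], [-0.0, -0.0, -1.0]]
contact_force: [-4.3, 3.1, 8.5]
finger_gap: 0.599
grasp_force: 30.0
```

>>> {"method": "carry_out", "body": {
  "linear": [
    [0,0,1],
    [0,0,1],
    [0,0,1],
    [0,0,1],
    [0,0,15],
    [0,0,50],
    [0,0,90],
    [0,0,130]
  ],
  "rot": [
    [0,0,0],
    [0,0,0],
    [0,0,0],
    [0,0,0],
    [0,0,0],
    [0,0,0],
    [0,0,0],
    [0,0,0]
  ],
  "fingers": [65,88,88,88,88,88,88,88]
}}

```text
t: 25.73
position: [0.4646, -0.3464, 0.2089]
orientation: [[-0.989, 0.146, -0.002], [0.146, 0.989, 0.002], [0.002, 0.001, -1.0]]
contact_force: [0.3, 0.1, 0.9]
finger_gap: 0.997
grasp_force: 0.0
```

>>> {"method": "carry_out", "body": {
  "linear": [
    [0,40,20],
    [0,80,20],
    [0,120,20],
    [0,160,20],
    [0,200,20],
    [0,240,20],
    [0,260,20],
    [0,260,20]
  ],
  "rot": [
    [0,0,0],
    [0,0,0],
    [0,0,0],
    [0,0,0],
    [0,0,0],
    [0,0,0],
    [0,0,0],
    [0,0,0]
  ],
  "fingers": [88,88,88,88,88,88,88,88]
}}

```text
t: 26.4
position: [0.465, -0.0834, 0.2287]
orientation: [[-0.99, 0.142, 0.0], [0.142, 0.99, 0.001], [-0.0, 0.001, -1.0]]
contact_force: [-0.5, 0.1, -0.3]
finger_gap: 0.999
grasp_force: 0.0
```

Run:
```python
from h import *
p,D=snapshot("top");a,_=snapshot("scene");p=p[:,:,::-1].copy();cv2.imwrite("pics/top9.png",p);cv2.imwrite("pics/scene9.png",a[:,:,::-1]); X=cloud("top",D)*1000
for nm,(u0,v0,u1,v1),a,b in(("pan",(465,255,545,335),66,78),("wt",(475,265,545,330),96,108),("plate",(215,190,305,260),42,48),("beak",(225,190,310,260),101,112),("mass",(95,235,180,295),104,118)):
    q=X[v0:v1,u0:u1].reshape(-1,3);q=q[(q[:,2]>a)&(q[:,2]<b)]
    print(nm,len(q),cv2.minEnclosingCircle(q[:,:2].astype(np.float32)) if len(q) else 0)
```

```text
pan 2424 ((471.6813659667969, -345.0823059082031), 65.41252899169922)
wt 670 ((463.9833984375, -347.72381591796875), 28.24024200439453)
plate 1468 ((583.7767333984375, 104.60324096679688), 82.3750991821289)
beak 198 ((585.982421875, 101.9430923461914), 30.31499671936035)
mass 370 ((518.8323364257812, 285.25518798828125), 57.28022384643555)
```

View pics/top9.png

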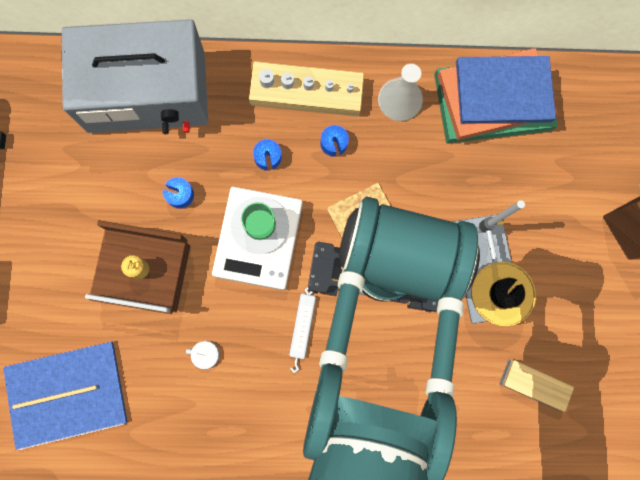

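All three stand upright in their places: mass (134,266), beaker (259,222), weight (508,294). The bystanders at (303,326) and (205,355) haven't moved. I'll check the mass's position and hand in only if it is within 8 mm.

Run:
```python
from h import *
p,D=snapshot("top"); X=cloud("top",D)*1000
q=X[250:285,115:155].reshape(-1,3);q=q[(q[:,2]>104)&(q[:,2]<116)]
c=cv2.minEnclosingCircle(q[:,:2].astype(np.float32))[0];print(len(q),c)
if np.hypot(c[0]-496.5,c[1]-317.6)<8: print(job_done())
```

```text
326 (495.7214660644531, 316.1705017089844)
the job is handed in; nothing more can be done
None
```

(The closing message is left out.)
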